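# Shut down the hot-plate stirrer and its fume extraction

## Task

The digestion is finished: shut the station down by pressing, in this order, the orange heater rocker over to off, the blue stirrer rocker over to off, and last the red mushroom stop button of the extraction fan, all the way in and then let go. Leave the black main rocker on, so that the hot-surface lamp stays lit, and do not push the green start button. Only press: pick nothing up, and leave the flask on the plate and the other glassware standing where it is.

Things in the scene. Friction and masses are not known exactly. Their poses are not given: they have to be found in the camera images.
- hotplate: fixed white hot-plate stirrer, 290 deep (x) x 200 wide mm; origin under its centre. The grey panel at its front (-x) rises from 50 mm to 82 mm over 120 mm; behind it the plate, top 115 mm high. On the panel two knobs (17 mm high) and a red lamp, and 54 mm farther up the row of three rockers, 55 mm apart, in an order that varies; the housing's step begins 44 mm up from the row
- heat (a joint): heater rocker switch on the hot-plate, orange paddle 34 mm long up the slope, 24 mm wide, in a black 42 x 32 mm bezel 3 mm high. 0 = ON (at the start), 0.35 rad = OFF. It is stiff and stays where it is left: press with 3 to 6 N on its proud end until it meets its hard stop
- heat_off (a point): place to press for OFF, marked by a white disc: on top of the orange heater paddle's upper half (far from the panel's front), 12 mm up the slope from the hinge at mid paddle. This half stands proud while ON and sinks 4 mm here to lie 5.5 mm above and parallel to the panel when OFF. While ON: z = panel normal (15 degrees from vertical), x = up the slope, y = along the row
- stir (a joint): stirrer rocker switch on the hot-plate, blue paddle 34 mm long up the slope, 24 mm wide, in a black 42 x 32 mm bezel 3 mm high. 0 = ON (at the start), 0.35 rad = OFF. It is stiff and stays where it is left: press with 3 to 6 N on its proud end until it meets its hard stop
- stir_off (a point): place to press for OFF, marked by a white disc: on top of the blue stirrer paddle's upper half (far from the panel's front), 12 mm up the slope from the hinge at mid paddle. This half stands proud while ON and sinks 4 mm here to lie 5.5 mm above and parallel to the panel when OFF. While ON: z = panel normal (15 degrees from vertical), x = up the slope, y = along the row
- main (a joint): main rocker switch on the hot-plate, black paddle 34 mm long up the slope, 24 mm wide, in a black 42 x 32 mm bezel 3 mm high. 0 = ON (at the start), 0.35 rad = OFF. It is stiff and stays where it is left: press with 3 to 6 N on its proud end until it meets its hard stop. To be left ON
- main_off (a point): point on the top of the upper, proud half of the black main paddle (same shape as the others); not to be pressed
- station: fixed push-button station of the extraction fan: grey and white box 112 x 70 mm, 57 mm high, on a steel base plate 150 x 80 mm, origin under its centre; the red mushroom stop button lies 26 mm from the centre towards -x, the green start button 26 mm towards +x, both press straight down. It stands left or right of the hot-plate, the bench meter on the other side
- stop (a joint): travel of the red mushroom stop button, 36 mm across: 0 = out, 0.006 m = fully in; a spring returns it; 1 N starts it, 4 N holds it fully in
- stop_top (a point): centre of the top of the red stop button, about 80 mm above the bench; z up
- start (a joint): travel of the flat green start button, 22 mm across: 0 = out, 0.006 m = fully in; not to be pressed
- start_top (a point): centre of the top of the green start button, 68 mm above the bench
- meter: fixed white bench meter with blue keys and a display, 110 x 130 mm, 53 mm high, origin under its centre; not used
- flask: green glass conical flask with black stopper, 84 mm across the foot, 132 mm high, 0.3 kg, standing loose on the plate; origin under its foot
- jar1: dark sample jar with red lid, 80 mm across, 115 mm high, loose; origin under its foot
- jar2: brown sample jar with red lid, size as jar1
- jar3: dark sample jar with red lid, size as jar1
- amber: amber reagent bottle with white cap, 64 mm across, 135 mm high, loose; origin under its foot
- yellow: yellow reagent bottle with blue cap, size as the amber one
- beaker: empty glass beaker, 68 mm across, 85 mm high, loose, between the robot and the hot-plate; origin under its foot

How it is judged:
By the outcome, as a careful person would: the job done as asked, in the order asked, and still so for the second after the job is handed in, with the robot touching nothing.
It also fails if it takes over 50 s, if anything falls off the work surface, if the arm or the gripper's body presses on something with over 40 N, if the wrist force passes 120 N, or if a joint passes its speed limit or range.

## Robot

A 6-joint arm with a two-finger parallel gripper is mounted at the origin on the work surface. World frame = base frame: x ahead of the robot, y to its left, z up, the work surface at z = 0. Lengths are in m, angles in rad, forces in N, time in s.
With the tool pointing down it reaches from about 0.25 to 0.775 m from the base axis. Payload 4 kg.
Tool frame: the origin (TCP) lies at the very end of the fingers, on their centre line; the grasp point (between the pads) lies 19 mm behind it (robot.hold_point_z is the distance from the TCP to the grasp point, in m); z points along the fingers, y is the line along which they close (so a half turn about z gives the same grasp; the last joint's range is limited). The gripper opens to 94 mm and grips with 3 to 60 N. Pads are 16 mm wide; open, the fingers measure 119 mm over their backs; the gripper's body (75 mm by 177 mm) begins 78 mm behind the grasp point.
Start: joints at [1.088, 0.087, 1.371, -0, 1.684, -0.103], TCP at [0.204, 0.511, 0.167] pointing down, gripper open.
Joint ranges: [-3.1, 3.1], [-0.76, 2.03], [0.27, 2.55], [-1.08, 4.22], [0.17, 2.65], [-2.57, 2.57]. Speed limits (rad/s): [2.79, 2.79, 3.14, 3.14, 3.14, 3.14].

## Interface

Orientations are given as [roll, pitch, yaw] about the fixed x, y, z axes, in that order (R = Rz(yaw) Ry(pitch) Rx(roll)).
In Python, from bench import robot gives the robot as it stands.
- The arm moves only by the tool carry_out, never from a script. Its argument "steps" is a list of rows, each a list of 3 entries, a list of its own where there are three numbers: the shift along the tool's x, y, z in m, then the turn about the tool's z in units of 10 degrees (1.0 is 10 degrees), then the closure, from -1 (fully open) to 1 (shut). In form: [[[tx, ty, tz], roll, jaw], ...]. A call has 1 to 10 rows; each row is the pose to reach, as a shift and turn from the pose commanded when the call began, along the tool's axes at that moment; what a row does not reach only later rows make up. A row lasts 1/8 s, in which the tool goes at most 62.5 mm and 10.7 degrees, less where a joint would pass 70% of its speed; a pose out of reach is approached as far as the arm can. A call with a gripper value outside its range is refused whole. The fingers move at their own pace and stop on an object; the grip force is fixed at half the most. Time passes only in rows, so rows that repeat a pose let the fingers close. It gives the time, the measured TCP pose, the force, the opening and the grip force at its end, in the units of the state.
- robot.get_obs(): the state, without advancing time (a new reading comes with each control period).
- robot.snapshot(name): name is "scene" or "top" or "wrist"; returns a dict with "image" (400x640x3 uint8, red, green, blue), "z_map" (400x640 float32, m along the optical axis (not along the pixel's ray), 0 where there is no reading), "mtx" (3x3 intrinsics, pixels), "R" (3x3) and "t" (3): a world point X has camera coordinates R X + t. Camera axes: x right, y down, z forward; pixel columns grow to the right and rows downward; lengths in m; the calibration is good to about 2 mm. A picture is of the moment at which its call begins.
- robot.close_job(): hands the job in; it is judged then, once.
The state is a dict: "time": time; "joint_positions": joint angles; "qvel": joint speeds; "joint_torque": joint torques, N m; "tool_pos": TCP position; "ee_rot": TCP orientation; "wrist_force": force on the tool from outside, world axes, zero at the start; "wrist_torque": the same for the moment, N m; "width": finger opening in m; "finger_force": force on a finger pad.
Only numpy, scipy, OpenCV 4.12 (cv2) and the standard library are available. Lean on these libraries where they do the work, as an engineer would, in place of code of your own. Each camera call takes 0.05 s, during which the arm holds its last target. There are 200 camera calls.

## Working session

There is one attempt and no reset: what is moved stays moved. The work goes in short steps, Python scripts to look and compute and a tool call to move; the robot and the scene stay as the last step left them, time stands still between calls to the robot, and variables do not carry over. Pictures are saved under pics/ and viewed, at most 10 in all, crops included, and the job is handed in when it is done.

Besides the shell and the picture viewer there is one more tool, called after "Emit:" as name([rows], argument=value, ...), one row to a line, values as JSON. carry_out: Moves the arm, as the interface text tells. Its arguments: {"type":"object","properties":{"steps":{"type":"array","items":{"type":"array"}}},"required":["steps"]}

```bash
mkdir -p pics
cat > h.py <<'E'
from bench import robot
import numpy as np, cv2
def snap(n,f):
    s=robot.snapshot(n); cv2.imwrite(f'pics/{f}.png',cv2.cvtColor(s['image'],cv2.COLOR_RGB2BGR)); np.savez(f'pics/{f}.npz',**s); return s
def world(s,u,v,z=None):
    z=float(s['z_map'][v,u]) if z is None else z
    c=np.linalg.inv(s['mtx'])@[u,v,1]*z
    return s['R'].T@(c-s['t'])
E
python3 -c "
from h import *
snap('top','top1');snap('scene','sc1');print(robot.get_obs())"
```

```text
{'time': 0.1, 'joint_positions': array([ 1.08790906e+00,  8.78799677e-02,  1.37206224e+00, -4.36241355e-05,
        1.68359070e+00, -1.03105604e-01]), 'qvel': array([-0.00075973, -0.0009573 , -0.00398951,  0.00039197, -0.00202172,
        0.00014926]), 'joint_torque': array([ 1.96845984e-03, -3.41252589e+01, -3.03300869e+01,  7.19160726e-02,
        3.04137880e-02, -8.72237638e-05]), 'tool_pos': array([0.20365927, 0.51030817, 0.16624264]), 'ee_rot': array([-3.13965824e+00, -1.56570392e-04,  2.76180597e+00]), 'wrist_force': array([0.54349236, 0.33979133, 0.15428833]), 'wrist_torque': array([-0.00946688,  0.04138719, -0.01776678]), 'finger_force': 0.0, 'width': 0.09424803045050988}
```

View pics/top1.png

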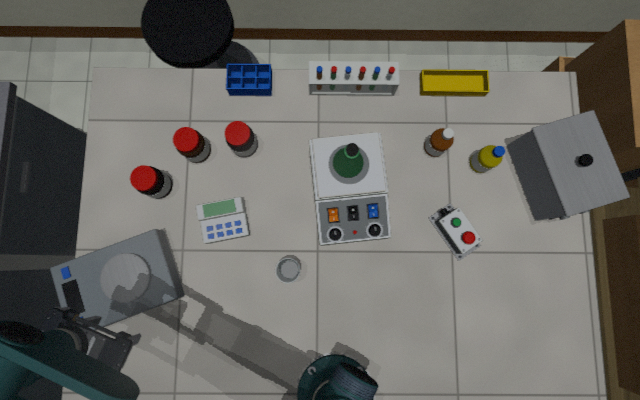

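View pics/sc1.png

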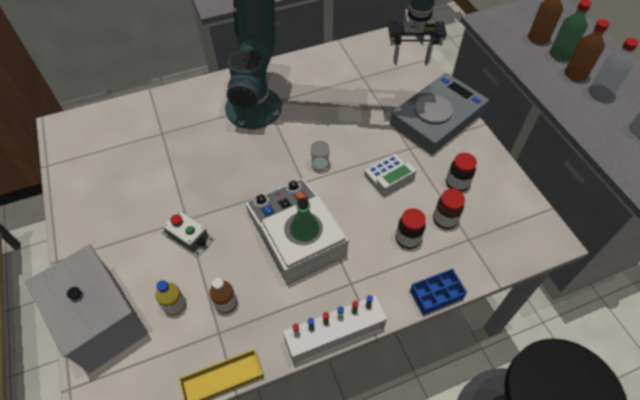

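The top view shows orange at (333,214), black at (353,213), blue at (374,211), red stop at (468,238), green at (456,222), beaker at (289,267) and flask at (350,155). Next I measure these.

```bash
cat > m.py <<'E'
from h import *
s=dict(np.load('pics/top1.npz')); im=s['image']; hsv=cv2.cvtColor(im,cv2.COLOR_RGB2HSV)
def blob(name,box,lo,hi):
    u0,v0,u1,v1=box; m=cv2.inRange(hsv[v0:v1,u0:u1],lo,hi)
    v,u=np.nonzero(m); P=np.array([world(s,a+u0,b+v0) for a,b in zip(u,v)])
    print(name,len(u),(u.mean()+u0).round(1),(v.mean()+v0).round(1),np.median(P,0).round(4),P.min(0).round(3),P.max(0).round(3))
blob('orange',(322,202,345,224),(5,120,80),(22,255,255))
blob('blue',(362,200,386,222),(100,120,60),(125,255,255))
blob('red',(455,225,482,250),(170,120,60),(180,255,255))
blob('red0',(455,225,482,250),(0,120,60),(8,255,255))
blob('green',(446,212,466,231),(50,80,40),(95,255,255))
for n,(u,v) in dict(tl=(313,138),tr=(380,136),pl=(321,201),pr=(386,198),fl=(322,241),fr=(386,236),black=(353,213),knobL=(335,233),knobR=(375,230),stopper=(351,150),beaker=(289,262),bench=(420,270)).items(): print(n,world(s,u,v).round(4))
cv2.imwrite('pics/c1.png',cv2.resize(cv2.cvtColor(im[120:260,270:490],cv2.COLOR_RGB2BGR),None,fx=3.6,fy=3.6,interpolation=cv2.INTER_CUBIC))
E
python3 m.py
```

```text
orange 117 332.9 214.6 [0.4841 0.0087 0.0756] [ 0.468 -0.006  0.066] [0.503 0.023 0.086]
blue 121 372.6 210.3 [ 0.4984 -0.1002  0.0754] [ 0.479 -0.113  0.067] [ 0.515 -0.086  0.088]
red 7 467.1 237.9 [ 0.4265 -0.3551  0.0753] [ 0.413 -0.373  0.072] [ 0.437 -0.343  0.077]
red0 119 468.3 237.4 [ 0.4261 -0.3584  0.0774] [ 0.41  -0.377  0.071] [ 0.44  -0.343  0.084]
green 53 456.3 221.8 [ 0.4681 -0.3317  0.066 ] [ 0.363 -0.344  0.056] [0.48  0.053 1.158]
tl [0.6897 0.0648 0.1143]
tr [ 0.7022 -0.1203  0.0976]
pl [0.5216 0.0417 0.0813]
pr [ 0.5319 -0.1373  0.0773]
fl [0.4139 0.038  0.0527]
fr [ 0.429  -0.1401  0.0502]
black [ 0.4903 -0.0466  0.0714]
knobL [0.435  0.0029 0.072 ]
knobR [ 0.4438 -0.1062  0.0737]
stopper [ 0.62   -0.0269  0.2453]
beaker [0.3555 0.1317 0.0045]
bench [ 0.3351 -0.2453 -0.0016]
```

View pics/c1.png

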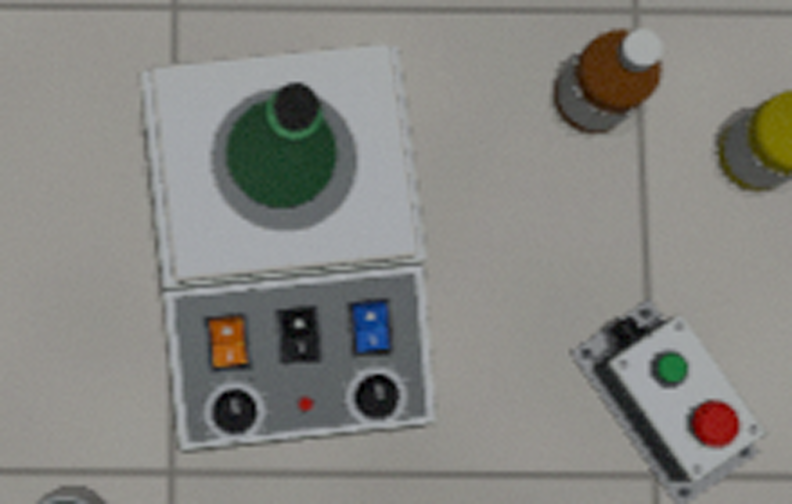

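The crop shows the hot-plate turned about 7.5°, with orange, black and blue from left to right. White discs mark the upper halves, and the station stands on the right with red nearest the robot. I'll move to a hover in front of the row with the fingers closed.

```bash
cat >> h.py <<'E'
from scipy.spatial.transform import Rotation as Ro
def plan(p,yaw):
    o=robot.get_obs(); R=Ro.from_euler('xyz',o['ee_rot'])
    d=R.inv().apply(np.array(p)-o['tool_pos']); dy=(yaw-o['ee_rot'][2]+np.pi)%(2*np.pi)-np.pi
    print('shift',d.round(4),'turn',round(-np.degrees(dy)/10,3),'from',o['tool_pos'].round(4),o['ee_rot'].round(4),'t',o['time'],'F',o['wrist_force'].round(2),'q',o['joint_positions'].round(2))
E
python3 -c "
from h import *
plan((.46,-.02,.2),3.272)"
```

```text
shift [-0.4347 -0.3976 -0.0331] turn -2.923 from [0.2037 0.5103 0.1662] [-3.1397e+00 -2.0000e-04  2.7618e+00] t 0.1 F [0.54 0.34 0.15] q [ 1.09  0.09  1.37 -0.    1.68 -0.1 ]
```

Emit:
carry_out([
  [[-0.043,-0.04,-0.033],-0.3,1],
  [[-0.087,-0.08,-0.033],-0.6,1],
  [[-0.13,-0.12,-0.033],-0.9,1],
  [[-0.174,-0.16,-0.033],-1.2,1],
  [[-0.217,-0.199,-0.033],-1.5,1],
  [[-0.26,-0.238,-0.033],-1.8,1],
  [[-0.304,-0.278,-0.033],-2.1,1],
  [[-0.348,-0.318,-0.033],-2.4,1],
  [[-0.391,-0.358,-0.033],-2.7,1],
  [[-0.435,-0.398,-0.033],-2.92,1],
])

```text
time: 1.35
tool_pos: [0.4606, -0.0219, 0.2]
ee_rot: [3.141, -0.0, -3.011]
wrist_force: [0.4, 0.8, -0.5]
width: 0.0008
finger_force: 0.0
```

```bash
python3 -c "
from h import *
snap('wrist','w1');plan((.46,-.02,.2),3.272)"
```

```text
shift [ 0.0017  0.0089 -0.0012] turn -0.033 from [ 0.4628 -0.0286  0.1989] [-3.1360e+00 -8.0000e-04 -3.0169e+00] t 1.4 F [ 1.89 -4.65 -0.1 ] q [-0.18 -0.11  1.5  -0.01  1.75 -1.88]
```

View pics/w1.png

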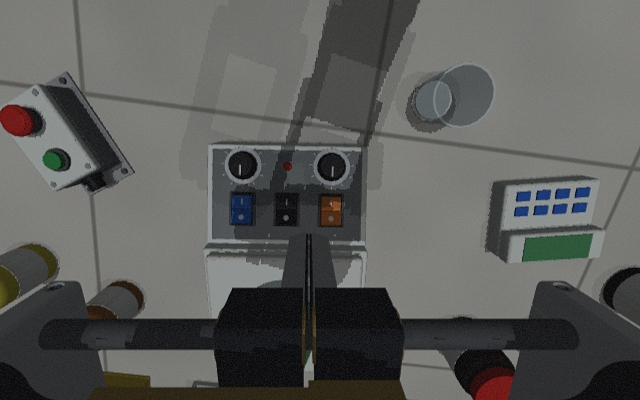

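The wrist view shows the row clearly: blue disc near (240,216), black (286,217), orange (331,211), fingertips at (308,235). The arm was still settling, so I'll take it again and measure the discs.

```bash
cat > m2.py <<'E'
from h import *
robot.snapshot('wrist'); robot.snapshot('wrist')
s=snap('wrist','w2'); o=robot.get_obs(); print(o['tool_pos'],o['ee_rot'],o['wrist_force'].round(2))
im=s['image']; hsv=cv2.cvtColor(im,cv2.COLOR_RGB2HSV)
def blob(n,box,lo,hi,hole=True):
    u0,v0,u1,v1=box; m=cv2.inRange(hsv[v0:v1,u0:u1],lo,hi)
    k,l,st,c=cv2.connectedComponentsWithStats(m); i=1+st[1:,4].argmax()
    v,u=np.nonzero(l==i); P=np.array([world(s,a+u0,b+v0) for a,b in zip(u,v)])
    print(n,len(u),u.mean()+u0,v.mean()+v0,'med',np.median(P,0).round(4),'mid',((np.percentile(P,2,0)+np.percentile(P,98,0))/2).round(4),'max',np.percentile(P,98,0).round(3))
blob('orange',(310,180,360,240),(5,120,60),(22,255,255))
blob('blue',(215,180,270,240),(100,120,40),(125,255,255))
blob('red',(0,90,50,150),(0,120,60),(8,255,255))
blob('green',(35,130,80,190),(50,80,40),(95,255,255))
for n,b in dict(o=(318,198,348,224),k=(274,198,299,226),b=(229,198,256,224)).items(): blob('disc '+n,b,(0,0,105),(180,70,255))
cv2.imwrite('pics/c2.png',cv2.resize(cv2.cvtColor(im[135:255,200:370],cv2.COLOR_RGB2BGR),None,fx=4.5,fy=4.5,interpolation=cv2.INTER_CUBIC))
E
python3 m2.py
```

```text
[ 0.45999832 -0.02062967  0.19942352] [ 3.14024440e+00 -1.97417343e-03 -3.01445860e+00] [-0.17  0.94  0.05]
orange 498 331.1526104417671 211.11244979919678 med [0.485  0.0087 0.0775] mid [0.4849 0.0082 0.0795] max [0.501 0.02  0.087]
blue 549 241.45173041894353 210.05100182149363 med [ 0.4971 -0.1007  0.0777] mid [ 0.4977 -0.1009  0.0795] max [ 0.515 -0.088  0.087]
red 666 15.151651651651651 122.38438438438439 med [ 0.4251 -0.3586  0.0796] mid [ 0.4258 -0.3602  0.0787] max [ 0.441 -0.346  0.082]
green 256 51.5625 162.49609375 med [ 0.469  -0.3328  0.0688] mid [ 0.4691 -0.3329  0.0689] max [ 0.479 -0.323  0.071]
disc o 3 331.0 204.0 med [0.4764 0.0071 0.0755] mid [0.4768 0.0072 0.0754] max [0.478 0.007 0.076]
disc k 2 286.0 203.5 med [ 0.4829 -0.0478  0.0755] mid [ 0.4829 -0.0478  0.0755] max [ 0.483 -0.048  0.076]Traceback (most recent call last):
  File "m2.py", line 14, in <module>
    for n,b in dict(o=(318,198,348,224),k=(274,198,299,226),b=(229,198,256,224)).items(): blob('disc '+n,b,(0,0,105),(180,70,255))
                                                                                          ~~~~^^^^^^^^^^^^^^^^^^^^^^^^^^^^^^^^^^^^
  File "m2.py", line 7, in blob
    k,l,st,c=cv2.connectedComponentsWithStats(m); i=1+st[1:,4].argmax()
                                                      ~~~~~~~~~~~~~~~^^
ValueError: attempt to get argmax of an empty sequence
```

Both cameras agree to about 1 mm, the spacing comes out at 110 mm and the heights fit. I'll hover over the orange upper half first.

```bash
python3 -c "
from h import *
plan((.495,.0097,.1),-3.027)"
```

```text
shift [-0.0388  0.0255  0.0994] turn 0.072 from [ 0.46   -0.0206  0.1994] [ 3.1402e+00 -2.0000e-03 -3.0145e+00] t 1.55 F [-0.17  0.94  0.05] q [-0.17 -0.12  1.51  0.    1.75 -1.87]
```

Emit:
carry_out([
  [[-0.02,0.013,0.02],0.07,1],
  [[-0.039,0.0255,0.05],0.07,1],
  [[-0.039,0.0255,0.08],0.07,1],
  [[-0.039,0.0255,0.099],0.07,1],
  [[-0.039,0.0255,0.099],0.07,1],
  [[-0.039,0.0255,0.099],0.07,1],
  [[-0.039,0.0255,0.099],0.07,1],
])

```text
time: 2.42
tool_pos: [0.4965, 0.0106, 0.1028]
ee_rot: [-3.141, 0.003, -3.023]
wrist_force: [-0.9, 0.5, -0.9]
width: 0.0003
finger_force: 0.0
```

```bash
python3 -c "
from h import *
s=snap('wrist','w3');plan((.495,.0097,.080),-3.027)
cv2.imwrite('pics/c3.png',cv2.resize(cv2.cvtColor(s['image'][100:300,200:420],cv2.COLOR_RGB2BGR),None,fx=2.9,fy=2.9,interpolation=cv2.INTER_CUBIC))"
```

```text
shift [ 0.0016 -0.0006  0.0227] turn 0.019 from [0.4965 0.0104 0.1027] [-3.1412e+00  2.5000e-03 -3.0237e+00] t 2.475 F [-0.01  0.5   0.45] q [-0.09 -0.01  1.6   0.    1.55 -1.78]
```

View pics/c3.png

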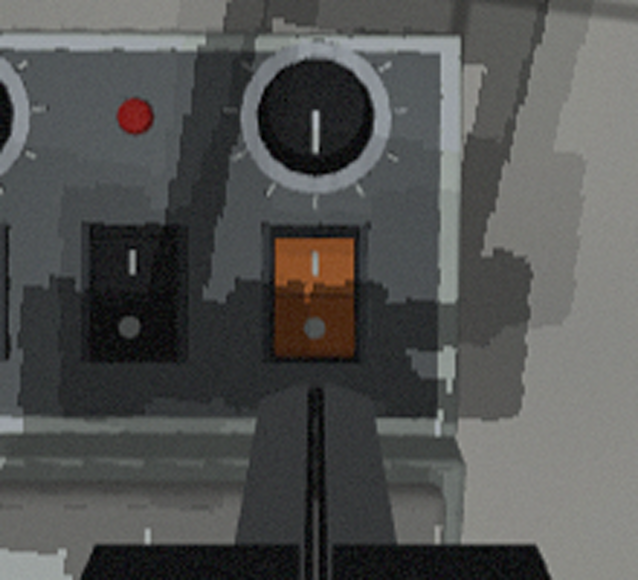

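The fingertips are lined up with the orange paddle: disc at crop (314,328), fingers at (315,390), which sit lower in the picture because of parallax. I'll press slowly.

Emit:
carry_out([
  [[0.001,0,0.01],0,1],
  [[0.001,0,0.014],0,1],
  [[0.001,0,0.016],0,1],
  [[0.001,0,0.0175],0,1],
  [[0.001,0,0.019],0,1],
  [[0.001,0,0.0205],0,1],
  [[0.001,0,0.0205],0,1],
])

```text
time: 3.35
tool_pos: [0.4947, 0.0101, 0.0807]
ee_rot: [3.142, -0.0, -3.024]
wrist_force: [-0.3, 0.4, -0.1]
width: 0.0003
finger_force: 0.0
```

Emit:
carry_out([
  [[0,0,0.001],0,1],
  [[0,0,0.001],0,1],
])

```text
time: 3.6
tool_pos: [0.4947, 0.0102, 0.0797]
ee_rot: [3.141, -0.0, -3.024]
wrist_force: [-0.3, -0.1, -0.8]
width: 0.0005
finger_force: 0.0
```

```bash
python3 -c "
from h import *
s=snap('wrist','w4');plan((.495,.0097,.080),-3.027)
cv2.imwrite('pics/c4.png',cv2.resize(cv2.cvtColor(s['image'][100:300,200:420],cv2.COLOR_RGB2BGR),None,fx=2.9,fy=2.9,interpolation=cv2.INTER_CUBIC))"
```

```text
shift [-0.0002 -0.0005 -0.0003] turn 0.017 from [0.4947 0.0101 0.0797] [ 3.1415  0.     -3.024 ] t 3.65 F [-0.83 -0.73 -0.33] q [-0.09 -0.    1.64  0.    1.51 -1.78]
```

View pics/c4.png

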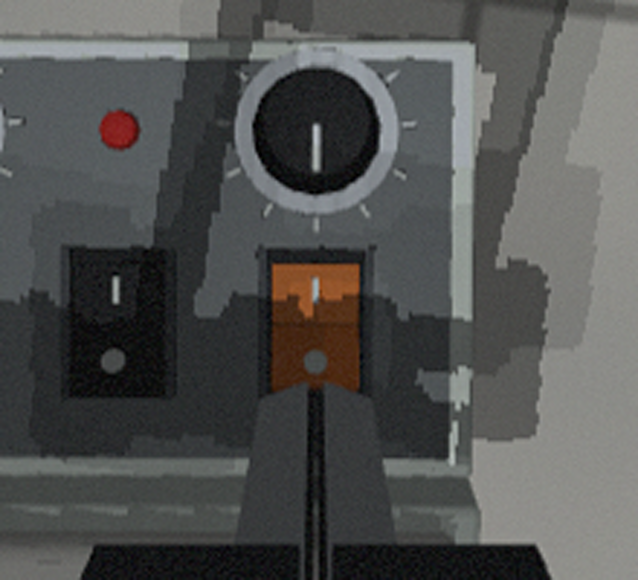

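The fingertip (crop 315,388) sits at the paddle's upper end, and the paddle does not look switched. I'll measure the disc and fingertip depths from here.

```bash
python3 -c "
from h import *
s=dict(np.load('pics/w4.npz'))
for u in (300,308,317,239): 
  for v in range(196,246,4): print(u,v,world(s,u,v).round(4))
print('cam',-s['R'].T@s['t'])
s=dict(np.load('pics/w3.npz'))
for v in range(180,240,4): print('w3',v,world(s,300,v).round(4))
"
```

```text
300 196 [4.737e-01 1.000e-04 7.350e-02]
300 200 [0.4767 0.0005 0.0746]
300 204 [0.4797 0.0008 0.0755]
300 208 [0.4831 0.0012 0.0753]
300 212 [0.486  0.0016 0.0767]
300 216 [0.4884 0.0019 0.0795]
300 220 [0.4911 0.0022 0.0814]
300 224 [0.494  0.0026 0.0826]
300 228 [0.4967 0.003  0.0841]
300 232 [0.4997 0.0033 0.0851]
300 236 [0.4853 0.0029 0.1267]
300 240 [0.4848 0.003  0.1341]
300 244 [0.4848 0.0032 0.1398]
308 196 [0.4726 0.0064 0.0746]
308 200 [0.4761 0.0068 0.0738]
308 204 [0.4793 0.0072 0.0743]
308 208 [0.4822 0.0076 0.0757]
308 212 [0.4852 0.0079 0.0769]
308 216 [0.4876 0.0082 0.0796]
308 220 [0.4899 0.0085 0.0824]
308 224 [0.4929 0.0088 0.0835]
308 228 [0.4957 0.0092 0.0849]
308 232 [0.4981 0.0095 0.0872]
308 236 [0.4857 0.0081 0.1242]
308 240 [0.4861 0.0081 0.1297]
308 244 [0.4858 0.0081 0.1363]
317 196 [0.4717 0.0135 0.0747]
317 200 [0.475  0.014  0.0748]
317 204 [0.4781 0.0143 0.0756]
317 208 [0.4807 0.0146 0.0777]
317 212 [0.484 0.015 0.078]
317 216 [0.4866 0.0153 0.0801]
317 220 [0.4897 0.0157 0.0807]
317 224 [0.4921 0.0159 0.0834]
317 228 [0.4948 0.0162 0.085 ]
317 232 [
[... 387 characters left out ...]
51  0.0838]
239 228 [ 0.5018 -0.0445  0.0856]
239 232 [ 0.5049 -0.0442  0.0862]
239 236 [ 0.5108 -0.0452  0.0808]
239 240 [ 0.5152 -0.0454  0.0789]
239 244 [ 0.5183 -0.045   0.0798]
cam [ 0.41178474 -0.00044044  0.29828488]
w3 180 [ 0.4681 -0.001   0.0711]
w3 184 [ 0.4712 -0.0006  0.073 ]
w3 188 [ 4.745e-01 -2.000e-04  7.430e-02]
w3 192 [4.779e-01 2.000e-04 7.480e-02]
w3 196 [0.4813 0.0006 0.0755]
w3 200 [0.4844 0.001  0.0775]
w3 204 [0.4877 0.0014 0.0785]
w3 208 [0.4906 0.0018 0.0808]
w3 212 [0.4938 0.0022 0.082 ]
w3 216 [0.4962 0.0025 0.0858]
w3 220 [0.4998 0.0029 0.0856]
w3 224 [0.5057 0.0034 0.0799]
w3 228 [0.51   0.0039 0.0785]
w3 232 [0.5135 0.0043 0.0794]
w3 236 [0.4864 0.0033 0.1511]
```

The paddle hasn't moved, and the fingertip seems higher than the reported TCP. I'll check with the scene camera's depth.

```bash
python3 -c "
from h import *
s=snap('scene','sc2')
v,u=np.mgrid[0:400,0:640]; z=s['z_map']
C=(np.linalg.inv(s['mtx'])@np.stack([u.ravel(),v.ravel(),np.ones(u.size)]))*z.ravel()
P=((C.T-s['t'])@s['R'])
m=(abs(P[:,0]-.497)<.03)&(abs(P[:,1]-.01)<.03)&(z.ravel()>0)&(P[:,2]>.07)&(P[:,2]<.2)
Q=P[m]; 
for i in np.argsort(Q[:,2])[::max(1,len(Q)//40)]: print(Q[i].round(3),int(u.ravel()[m][i]),int(v.ravel()[m][i]))
cv2.imwrite('pics/c5.png',cv2.resize(cv2.cvtColor(s['image'][100:250,200:370],cv2.COLOR_RGB2BGR),None,fx=4,fy=4,interpolation=cv2.INTER_CUBIC))
"
```

```text
[ 0.477 -0.006  0.07 ] 295 196
[ 0.482 -0.015  0.07 ] 293 198
[0.47  0.035 0.071] 307 190
[0.487 0.035 0.072] 309 194
[0.474 0.021 0.072] 303 192
[ 0.473 -0.002  0.073] 296 194
[0.487 0.032 0.074] 308 194
[ 0.499 -0.018  0.074] 294 202
[ 0.482 -0.002  0.074] 297 196
[ 0.504 -0.016  0.075] 295 203
[0.494 0.026 0.075] 307 196
[0.493 0.033 0.076] 309 195
[ 0.489 -0.007  0.076] 296 198
[0.487 0.016 0.077] 303 195
[0.481 0.009 0.077] 300 194
[0.502 0.04  0.078] 312 196
[0.488 0.003 0.079] 299 196
[0.491 0.018 0.08 ] 304 195
[0.493 0.001 0.082] 299 197
[0.495 0.013 0.083] 303 196
[ 0.501 -0.001  0.088] 299 198
[0.502 0.009 0.126] 302 190
[ 0.492 -0.003  0.129] 297 188
[0.505 0.005 0.131] 301 190
[ 0.5   -0.002  0.134] 298 189
[0.502 0.004 0.138] 300 188
[0.504 0.015 0.14 ] 304 187
[0.501 0.01  0.143] 302 186
[ 0.501 -0.002  0.144] 298 187
[0.504 0.016 0.149] 304 185
[0.504 0.01  0.152] 302 185
[0.508 0.005 0.154] 301 186
[0.504 0.001 0.157] 299 185
[0.504 0.007 0.159] 301 184
[ 0.492 -0.004  0.163] 296 181
[0.504 0.001 0.167] 299 183
[0.504 0.007 0.168] 301 182
[0.504 0.004 0.17 ] 300 182
[0.502 0.008 0.175] 301 180
[0.503 0.014 0.177] 303 179
[0.502 0.008 0.18 ] 301 179
[0.506 0.001 0.183] 299 180
```

View pics/c5.png

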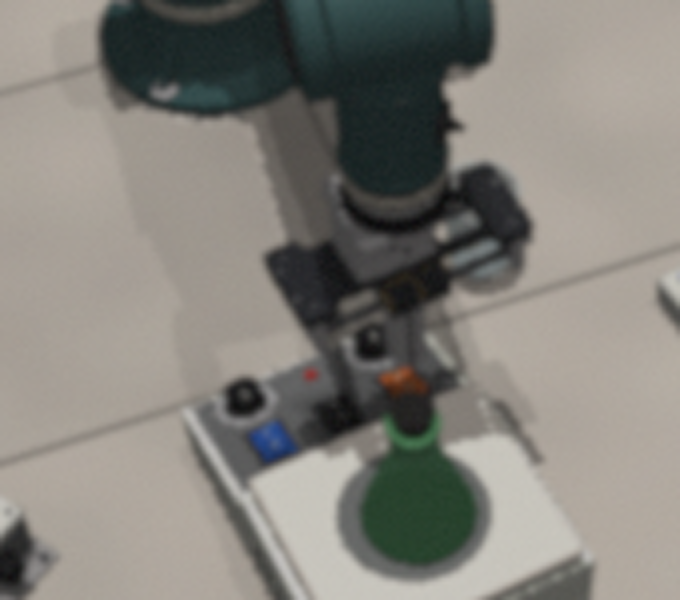

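Two cameras put the real finger end at z≈0.122, about 42 mm above the reported TCP, while x and y agree. The finger is well centred, so I'll descend in small steps and watch the force. Contact is expected near a reported z of 0.044, full travel near 0.037.

Emit:
carry_out([
  [[0,0,0.01],0,1],
  [[0,0,0.018],0,1],
  [[0,0,0.024],0,1],
  [[0,0,0.028],0,1],
  [[0,0,0.03],0,1],
  [[0,0,0.032],0,1],
  [[0,0,0.034],0,1],
])

```text
time: 4.58
tool_pos: [0.4955, 0.0102, 0.0465]
ee_rot: [-3.141, 0.002, -3.024]
wrist_force: [-0.3, 0.3, 2.5]
width: 0.0003
finger_force: 1.6
```

Emit:
carry_out([
  [[0,0,0.001],0,1],
  [[0,0,0.002],0,1],
  [[0,0,0.003],0,1],
  [[0,0,0.004],0,1],
])

```text
time: 5.08
tool_pos: [0.4957, 0.0101, 0.0423]
ee_rot: [-3.141, 0.002, -3.024]
wrist_force: [3.2, 0.9, 4.6]
width: 0.0001
finger_force: 1.7
```

Emit:
carry_out([
  [[0,0,0.001],0,1],
  [[0,0,0.002],0,1],
  [[0,0,0.002],0,1],
])

```text
time: 5.45
tool_pos: [0.4956, 0.0101, 0.0416]
ee_rot: [-3.141, 0.002, -3.024]
wrist_force: [0.6, 0.9, 11.1]
width: 0.0006
finger_force: 5.1
```

The force rose sharply with almost no motion, so it is on the hard stop. I'll lift and verify by depth.

Emit:
carry_out([
  [[0,0,-0.01],0,1],
  [[0,0,-0.03],0,1],
  [[0,0,-0.05],0,1],
  [[0,0,-0.06],0,1],
  [[0,0,-0.06],0,1],
  [[0,0,-0.06],0,1],
])

```text
time: 6.2
tool_pos: [0.4937, 0.0102, 0.0985]
ee_rot: [3.141, -0.003, -3.024]
wrist_force: [-0.7, -0.2, -0.1]
width: 0.0001
finger_force: 0.0
```

```bash
cat > prof.py <<'E'
from h import *
import sys
s=snap('wrist',sys.argv[1])
# height profile up-slope for each paddle (d = horizontal distance from row centre)
v,u=np.mgrid[0:400,0:640]; z=s['z_map']
C=(np.linalg.inv(s['mtx'])@np.stack([u.ravel(),v.ravel(),np.ones(u.size)]))*z.ravel()
P=(C.T-s['t'])@s['R']; e=np.array([np.cos(.114),np.sin(.114)]); n=np.array([-e[1],e[0]])
for name,c in dict(orange=(.485,.0085),black=(.4912,-.046),blue=(.4975,-.1005)).items():
    d=P[:,:2]-c; a=d@e; b=d@n
    print(name,[float(np.round(np.median(P[(abs(a-k)<.0012)&(abs(b)<.009)&(P[:,2]<.1)&(P[:,2]>.05),2])*1000,1)) for k in (-.014,-.010,-.006,0,.006,.010,.014)])
plan((.5075,-.0994,.07),-3.027)
E
python3 prof.py w6
```

```text
orange [78.2, 77.9, 77.6, 77.0, 78.6, 79.9, 80.9]
black [73.5, 74.5, 75.5, 77.2, 81.7, 84.3, 85.4]
blue [73.5, 74.6, 75.6, 77.5, 81.9, 84.6, 86.1]
shift [-0.0008 -0.1104  0.0284] turn 0.017 from [0.4938 0.0102 0.0985] [ 3.1411e+00 -2.5000e-03 -3.0240e+00] t 6.25 F [-0.3  -0.18 -0.58] q [-0.09 -0.01  1.61 -0.    1.55 -1.78]
```

Orange's profile shows its upper half at 15°, parallel to the panel, so it is fully OFF. Black and blue are unchanged. Now blue.

Emit:
carry_out([
  [[-0.001,-0.05,0],0,1],
  [[-0.001,-0.1,0],0,1],
  [[-0.001,-0.1105,0],0,1],
  [[-0.001,-0.1105,0.015],0,1],
  [[-0.001,-0.1105,0.035],0,1],
  [[-0.001,-0.1105,0.045],0,1],
  [[-0.001,-0.1105,0.045],0,1],
  [[-0.001,-0.1105,0.045],0,1],
])

```text
time: 7.25
tool_pos: [0.5091, -0.099, 0.0553]
ee_rot: [-3.141, 0.001, -3.023]
wrist_force: [-0.9, -0.3, -0.7]
width: 0.0007
finger_force: 0.0
```

Emit:
carry_out([
  [[0.0015,0,0.003],0,1],
  [[0.0015,0,0.006],0,1],
  [[0.0015,0,0.008],0,1],
  [[0.0015,0,0.01],0,1],
  [[0.0015,0,0.012],0,1],
  [[0.0015,0,0.0135],0,1],
  [[0.0015,0,0.0145],0,1],
])

```text
time: 8.12
tool_pos: [0.5087, -0.0999, 0.0417]
ee_rot: [-3.141, 0.003, -3.024]
wrist_force: [1.3, 1.5, 9.1]
width: 0.0008
finger_force: 4.6
```

Emit:
carry_out([
  [[0,0,0.001],0,1],
  [[0,0,0.001],0,1],
])

```text
time: 8.38
tool_pos: [0.5088, -0.0999, 0.0416]
ee_rot: [-3.14, 0.004, -3.024]
wrist_force: [1.1, 1.5, 10.3]
width: 0.0004
finger_force: 5.1
```

Emit:
carry_out([
  [[0,0,-0.01],0,1],
  [[0,0,-0.03],0,1],
  [[0,0,-0.05],0,1],
  [[0,0,-0.06],0,1],
  [[0,0,-0.06],0,1],
  [[0,0,-0.06],0,1],
])

```text
time: 9.12
tool_pos: [0.5063, -0.0995, 0.098]
ee_rot: [3.141, -0.002, -3.024]
wrist_force: [-0.7, -0.3, -0.1]
width: 0.0003
finger_force: 0.0
```

```bash
python3 prof.py w7; python3 -c "
from h import *
plan((.4255,-.3595,.1),-3.027)"
```

```text
orange [78.0, 77.9, 77.4, 77.2, 78.8, 79.9, 80.8]
black [73.5, 74.5, 75.4, 77.4, 81.9, 84.4, 86.1]
blue [78.3, 77.7, 77.4, 77.0, 78.9, 80.0, 80.9]
shift [-0.0012 -0.0001  0.028 ] turn 0.017 from [ 0.5063 -0.0995  0.098 ] [ 3.1406e+00 -2.3000e-03 -3.0240e+00] t 9.175 F [-0.95  0.73  0.22] q [-0.3   0.04  1.56 -0.    1.55 -1.99]
shift [ 0.1108 -0.2488 -0.002 ] turn 0.017 from [ 0.5063 -0.0995  0.098 ] [ 3.1406e+00 -2.3000e-03 -3.0240e+00] t 9.175 F [-0.95  0.73  0.22] q [-0.3   0.04  1.56 -0.    1.55 -1.99]
```

Both rockers are fully OFF and black is unchanged. Next is the red stop button, turning 40° on the way to stay clear of joint 6's limit.

Emit:
carry_out([
  [[0.018,-0.041,-0.002],0.7,1],
  [[0.037,-0.083,-0.002],1.4,1],
  [[0.055,-0.124,-0.002],2.1,1],
  [[0.074,-0.166,-0.002],2.8,1],
  [[0.092,-0.207,-0.002],3.5,1],
  [[0.11,-0.248,-0.002],4,1],
  [[0.11,-0.248,-0.002],4,1],
  [[0.11,-0.248,-0.002],4,1],
  [[0.11,-0.248,-0.002],4,1],
])

```text
time: 10.3
tool_pos: [0.4274, -0.3575, 0.101]
ee_rot: [3.141, -0.001, 2.563]
wrist_force: [-0.2, -0.2, 0.5]
width: 0.0
finger_force: 0.0
```

```bash
cat > st.py <<'E'
from h import *
import sys
s=snap('wrist',sys.argv[1]); hsv=cv2.cvtColor(s['image'],cv2.COLOR_RGB2HSV)
for n,lo,hi in(('red',(0,120,50),(8,255,255)),('green',(50,80,40),(90,255,255))):
    m=cv2.inRange(hsv,lo,hi); v,u=np.nonzero(m)
    P=np.array([world(s,a,b) for a,b in zip(u,v)]); P=P[(abs(P[:,0]-.445)<.05)&(abs(P[:,1]+.346)<.05)&(P[:,2]>.05)&(P[:,2]<.1)]
    if len(P): print(n,len(P),'mid',((np.percentile(P,2,0)+np.percentile(P,98,0))/2).round(4),np.percentile(P,[2,98],0).round(4).tolist())
plan((.4258,-.359,.055),robot.get_obs()['ee_rot'][2])
cv2.imwrite('pics/c6.png',cv2.cvtColor(s['image'],cv2.COLOR_RGB2BGR))
E
python3 st.py w8
```

```text
red 384 mid [ 0.4261 -0.3606  0.0789] [[0.4111, -0.3746, 0.0765], [0.4412, -0.3466, 0.0813]]
green 245 mid [ 0.4709 -0.3339  0.0661] [[0.4602, -0.3434, 0.0621], [0.4816, -0.3245, 0.0701]]
shift [ 0.0007 -0.0021  0.0462] turn -0.0 from [ 0.4275 -0.3576  0.1012] [ 3.1412e+00 -3.0000e-04  2.5631e+00] t 10.35 F [0.3  0.82 0.2 ] q [-0.8   0.13  1.46  0.    1.56 -1.79]
```

View pics/c6.png

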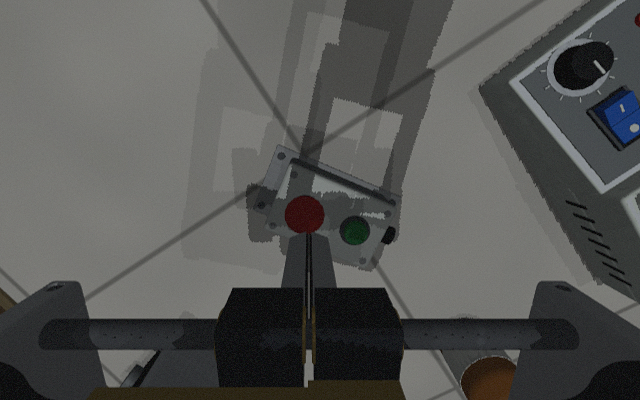

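The fingers are over the red button at (304,214), with green at (355,230) well to the side. Descending.

Emit:
carry_out([
  [[0,-0.0025,0.02],0,1],
  [[0,-0.0025,0.04],0,1],
  [[0,-0.0025,0.052],0,1],
  [[0,-0.0025,0.056],0,1],
  [[0,-0.0025,0.058],0,1],
  [[0,-0.0025,0.06],0,1],
  [[0,-0.0025,0.062],0,1],
  [[0,-0.0025,0.064],0,1],
])

```text
time: 11.35
tool_pos: [0.4262, -0.3614, 0.038]
ee_rot: [-3.141, 0.002, 2.561]
wrist_force: [-0.0, -0.5, 3.9]
width: 0.0001
finger_force: 1.3
```

Emit:
carry_out([
  [[0,0,0.0015],0,1],
  [[0,0,0.003],0,1],
  [[0,0,0.004],0,1],
  [[0,0,0.004],0,1],
])

```text
time: 11.85
tool_pos: [0.4262, -0.3614, 0.0352]
ee_rot: [-3.141, 0.002, 2.561]
wrist_force: [-1.6, 1.7, 8.4]
width: 0.0003
finger_force: 4.4
```

Emit:
carry_out([
  [[0,0,0.0015],0,1],
  [[0,0,0.002],0,1],
  [[0,0,0.002],0,1],
])

```text
time: 12.22
tool_pos: [0.4263, -0.3615, 0.035]
ee_rot: [-3.141, 0.003, 2.561]
wrist_force: [-2.5, 3.9, 16.5]
width: 0.0004
finger_force: 7.7
```

Emit:
carry_out([
  [[0,0,-0.01],0,1],
  [[0,0,-0.03],0,1],
  [[0,0,-0.06],0,1],
  [[0,0,-0.09],0,1],
  [[0,0,-0.1],0,1],
  [[0,0,-0.1],0,1],
  [[0,0,-0.1],0,1],
])

```text
time: 13.1
tool_pos: [0.425, -0.3602, 0.1293]
ee_rot: [3.141, -0.003, 2.561]
wrist_force: [0.6, 0.8, -0.7]
width: 0.0006
finger_force: 0.0
```

```bash
python3 st.py w9; python3 prof.py w10
```

```text
red 350 mid [ 0.4258 -0.3608  0.0787] [[0.4113, -0.3755, 0.0759], [0.4402, -0.3461, 0.0816]]
green 250 mid [ 0.4704 -0.3335  0.0662] [[0.4594, -0.3432, 0.0619], [0.4813, -0.3239, 0.0704]]
shift [-0.0003  0.0014  0.0742] turn -0.0 from [ 0.4249 -0.3602  0.1292] [ 3.1407 -0.0034  2.5611] t 13.15 F [ 0.04 -1.03 -0.08] q [-0.8   0.12  1.41  0.    1.61 -1.8 ]
orange [nan, nan, nan, nan, nan, nan, nan]
black [72.9, 73.2, nan, nan, nan, nan, nan]
blue [78.1, 77.7, 77.3, 77.2, 78.7, 79.9, 80.8]
shift [0.0739 0.2633 0.0599] turn -3.983 from [ 0.425  -0.3603  0.1294] [ 3.1408e+00 -3.1000e-03  2.5611e+00] t 13.2 F [0.12 0.24 0.43] q [-0.8   0.12  1.41  0.    1.61 -1.8 ]
  return _methods._mean(a, axis=axis, dtype=dtype,
  ret = ret.dtype.type(ret / rcount)
```

The stop button stalled against its hard stop at 16 N and has sprung back out. The robot is clear and touching nothing, so I'm handing in.

```bash
python3 -c "
from bench import robot
print(robot.close_job())"
```

```text
the job is handed in; nothing more can be done
None
```

The job is handed in: heater off, stirrer off, then the fan stop pressed fully in and released, in that order, at about 13 s; the main rocker was still on when last measured (just before the stop press), and the start button, flask and glassware were not touched.

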